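# Fit the split-hub half that matches the keyed test shaft

### The arm

A 7-joint arm with a two-finger parallel gripper is mounted at the origin on the work surface; the furniture and walls round the work are solid. World frame = base frame: x ahead of the robot, y to its left, z up, the work surface at z = 0. Lengths are in m, angles in rad, forces in N, time in s.
With the tool pointing down it reaches from about 0.425 to 0.875 m from the base axis. Payload 4.7 kg.
Tool frame: the origin (TCP) lies on the centre line of the jaws, within the pads' length; the fingertips stand ahead of it and the grasp point (between the pads) lies 2 mm behind it (nose_length is the z of the fingertips in the tool frame, in m); z points along the fingers, y is the line along which they close (so a half turn about z gives the same grasp; the last joint's range is limited). The gripper opens to 87 mm and grips with 3 to 60 N. Pads are 19 mm wide; open, the fingers measure 117 mm over their backs; the gripper's body (75 mm by 190 mm) begins 51 mm behind the grasp point.
Start: joints at [-1.266, 0.321, -0.07, 1.45, 0.023, 1.371, -0.057], TCP at [0.186, 0.623, 0.24] pointing down, gripper open.
Joint ranges: [-2.86, 2.86], [-0.3, 2.09], [-1.38, 1.24], [0.06, 2.45], [-1.56, 4.7], [0.09, 2.05], [-2.69, 2.69]. Speed limits (rad/s): [2.57, 2.57, 3.14, 3.14, 3.14, 3.14, 3.14].

### API

Orientations are given as a rotation vector (axis times angle).
In Python, from bench import * gives the robot as it stands.
- The arm moves only by the tool send_rows, never from a script. Its arguments are lists of equal length, an entry for each row: "xyz": the shift along the tool's x, y, z in mm, a list of three; "dr": the turn, a rotation vector about the tool's x, y, z in rad, a list of three. A call has exactly 10 rows; each row is the pose to reach, as a shift and turn from the pose commanded when the call began, along the tool's axes at that moment; what a row does not reach only later rows make up. A row lasts 1/12 s, in which the tool goes at most 41.7 mm and 7.16 degrees, less where a joint would pass 70% of its speed; a pose out of reach is approached as far as the arm can. A call with a gripper value outside its range is refused whole. "jaw" is the finger opening in mm, from 0 to 87, set as the call begins (left out, the last holds). The fingers move at their own pace and stop on an object; "grip_force" is the grip in N (left out, the last holds). Time passes only in rows, so rows that repeat a pose let the fingers close, or fill a call up. It gives the time, the measured TCP pose, the force, the opening and the grip force at its end, in the units of the state.
- get_state(): the state, without advancing time (a new reading comes with each control period).
- get_image(name): name is "scene" or "top"; returns the picture (400x640x3 uint8, red, green, blue); there is no depth.
- calibration(name): a dict with "vfov" (degrees; the focal length in pixels is half the picture's height over the tangent of half this angle, whatever the lens; pixels are square), "cx", "cy" (the principal point, pixels), "rvec" (rotation vector, rad) and "tvec" (3), from world to camera coordinates, as OpenCV has them. Camera axes: x right, y down, z forward; pixel columns grow to the right and rows downward; lengths in m; the calibration is good to about 2 mm. A picture is of the moment at which its call begins. calibration takes no time and is no camera call.
- close_job(): hands the job in; it is judged then, once.
The state is a dict: "time": time; "joint_positions": joint angles; "qd": joint speeds; "joint_torque": joint torques, N m; "position": TCP position; "tool_rot": TCP orientation; "ft_force": force on the tool from outside, world axes, zero at the start; "torque": the same for the moment, N m; "grip_width": opening from 0.0 (shut) to 1.0 (fully open); "grip_force": force on a finger pad.
Only numpy, scipy, OpenCV 4.12 (cv2) and the standard library are available. Lean on these libraries where they do the work, as an engineer would, in place of code of your own. Each camera call takes 0.05 s, during which the arm holds its last target. There are 200 camera calls.

### The job

Of the three split-hub halves in the wooden rack, find the one whose keyway will line up with the key on the test shaft when it stands about midway between the fixture's two bearing blocks. Put it down on the plywood board, take it again by its flat sides, and set it over the shaft with the key in its keyway and its underside flush on the bed, feeling for the key if the hub rides up on it. The other two hubs belong in the rack where they stand, and the things around must not be shifted.

Things in the scene. Friction and masses are not known exactly. Their poses are not given: they have to be found in the camera images.
- hub_a: Split-hub half, middle keyway: bare-metal saddle block 58 long (x) x 44 wide (y) x 34 mm high with flat ends and sides, an arched bore 31 wide and 15.5 mm high running along x, open below. Keyway 10.6 (x) x 12 mm cut right through the crown, centred over the origin. Origin: centre of its underside; z up. About 0.25 kg. Stands underside down in the rack, x along the rack's x.
- hub_b: Split-hub half, keyway off the middle: bare-metal saddle block 58 long (x) x 44 wide (y) x 34 mm high with flat ends and sides, an arched bore 31 wide and 15.5 mm high running along x, open below. Keyway 10.6 (x) x 12 mm cut right through the crown, its centre 10 mm from the middle towards the hub's +x. Origin: centre of its underside; z up. About 0.25 kg. Stands underside down in the rack, x along the rack's x.
- hub_c: Split-hub half, keyway near one end: bare-metal saddle block 58 long (x) x 44 wide (y) x 34 mm high with flat ends and sides, an arched bore 31 wide and 15.5 mm high running along x, open below. Keyway 10.6 (x) x 12 mm cut right through the crown, its centre 20 mm from the middle towards the hub's +x. Origin: centre of its underside; z up. About 0.25 kg. Stands underside down in the rack, x along the rack's x.
- hub_a_keyway (a point): Centre of hub_a's keyway at the top face of the hub, 34 mm above its underside.
- hub_b_keyway (a point): Centre of hub_b's keyway at the top face of the hub, 34 mm above its underside.
- hub_c_keyway (a point): Centre of hub_c's keyway at the top face of the hub, 34 mm above its underside.
- rack: Fixed wooden rack, base 80 (x) x 175 (y) x 25 mm high, origin under its centre. Three bays side by side along y, 56 mm apart, 51 mm wide, open at both x ends, between upright partitions 5 mm thick, 58 mm long, reaching to the hubs' tops (60 mm above the table). Only 3.5 mm beside a hub's sides, so hubs there can be taken only by their ends.
- fixture: Fixed test fixture, 176 x 66 mm base, origin under its centre. Steel test shaft, 28 mm diameter, along x at height 45 mm, lower half sunk in a flat bed 56 mm wide whose top is 45 mm above the origin. At x = -33 and +33 mm begin two bearing blocks 24 thick, 60 wide, 93 mm high: a hub midway has 4 mm to each block, so it can be held only by its sides. Seated hub: underside flush on the bed; on the key it rides 8 mm higher.
- seat: The key seat in use on top of the test shaft, origin on the shaft's axis (45 mm above the fixture's origin). Five seats lie at -20, -10, 0, 10 and 20 mm along the fixture's x; flush dark blanks fill the others. In it stands the fixed steel key, 8 x 8 mm (tip 7 mm square), 10 mm proud of the shaft, on the shaft's centre line but up to 3.6 mm off the seat's origin either way along x: feel for it.
- board: Fixed bare plywood board 110 x 110 x 18 mm on the table between the robot and the rack, for setting parts down. Origin under its centre.
- glue_small: Small yellow glue bottle with red nozzle, 49 x 47 x 126 mm tall, loose bystander. Origin: centre of underside.
- tape_roll: Roll of masking tape, 104 mm diameter, 30 mm high, lying in the pine tray, loose bystander. Origin: centre of underside.
- screw_jar: Jar of screws with blue lid, 66 mm diameter, 88 mm tall, loose bystander. Origin: centre of underside.
- bit_case: Red screw-bit rack 34 x 88 x 35 mm, loose bystander. Origin: centre of underside.
- offcut: Softwood offcut 60 x 90 x 45 mm, loose bystander. Origin: centre of underside.
- sanding_block: Brown sanding block 66 x 117 x 32 mm, loose bystander. Origin: centre of underside.
Things that resemble listed ones, but are neither listed nor needed, are in the scene too. Leave any green look-alike of the hub_c alone.

How it is judged:
By the outcome, as a careful person would: the job done as asked, in the order asked, and still so for the second after the job is handed in, with the robot touching nothing.
It also fails if it takes over 64 s, if anything falls off the work surface, if the arm or the gripper's body presses on something with over 40 N, if the wrist force passes 120 N, or if a joint passes its speed limit or range.

## Working session

There is one attempt and no reset: what is moved stays moved. The work goes in short steps, Python scripts to look and compute and a tool call to move; the robot and the scene stay as the last step left them, time stands still between calls to the robot, and variables do not carry over. Pictures are saved under pics/ and viewed, at most 10 in all, crops included, and the job is handed in when it is done.

Besides the shell and the picture viewer there is one more tool, called after "Call:" as name(argument=value, ...) on one line, values as JSON. send_rows: Moves the arm, as the interface text tells. Its arguments: {"type":"object","properties":{"xyz":{"type":"array"},"dr":{"type":"array"},"jaw":{"type":"number"},"grip_force":{"type":"number"}},"required":["xyz","dr"]}

```bash
ls; mkdir -p pics
python3 - <<'E'
from bench import *
import cv2
for n in ("scene","top"):
    cv2.imwrite(f"pics/{n}0.png",get_image(n)[:,:,::-1]); print(calibration(n))
s=get_state(); print({k:s[k] for k in("time","position","tool_rot","grip_width","ft_force")})
try: print(nose_length)
except Exception as e: print(e)
E
```

```text
pics
{'vfov': 49.864230168024235, 'cx': 316.2141510774212, 'cy': 191.4745422663212, 'rvec': array([ 1.10602152, -2.0524724 ,  1.2621179 ]), 'tvec': array([0.15068099, 0.28044495, 1.31303192])}
{'vfov': 51.11186850312299, 'cx': 322.65691810408566, 'cy': 199.7406223227413, 'rvec': array([ 2.16575957, -2.20417324,  0.06567499]), 'tvec': array([-0.09644835,  0.49157246,  1.56129112])}
{'time': 0.1, 'position': array([0.18630132, 0.62223307, 0.23856513]), 'tool_rot': array([-4.55087398e-01, -3.10833815e+00,  2.73746446e-03]), 'grip_width': 0.9973533943021241, 'ft_force': array([ 0.11110049, -0.48836097,  0.25757329])}
0.017
```

View pics/scene0.png

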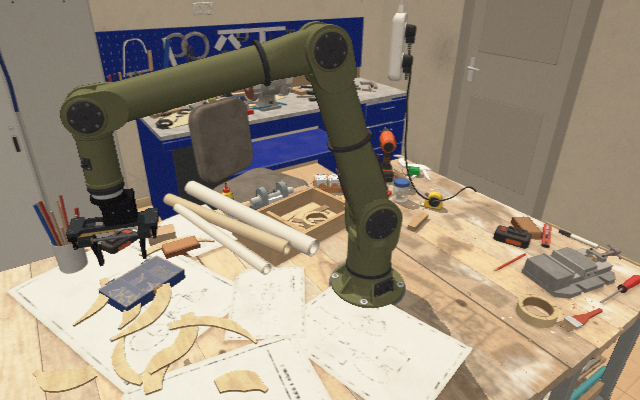

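View pics/top0.png

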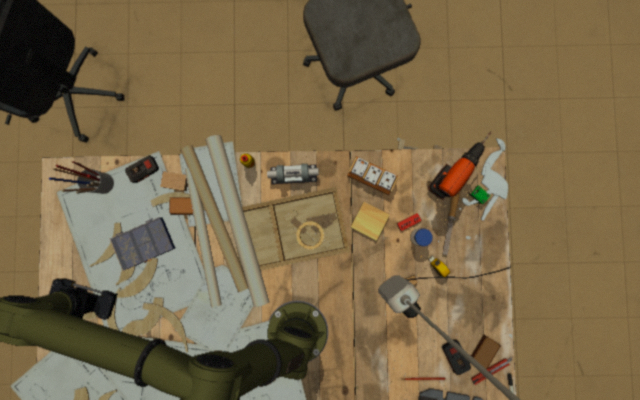

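The top view shows the robot base at about (298,328). The fixture is at (293,173), the rack with three hubs at (372,177), and the board at (370,222). A green look-alike is at (480,195). Next, an enlarged crop of the fixture and rack.

Run:
```python
import cv2,numpy as np
im=cv2.imread("pics/top0.png")
c=cv2.resize(im[150:245,260:400],None,fx=5.6,fy=5.6,interpolation=cv2.INTER_CUBIC)
cv2.imwrite("pics/c0.png",c);print(c.shape)
```

```text
(532, 784, 3)
```

View pics/c0.png

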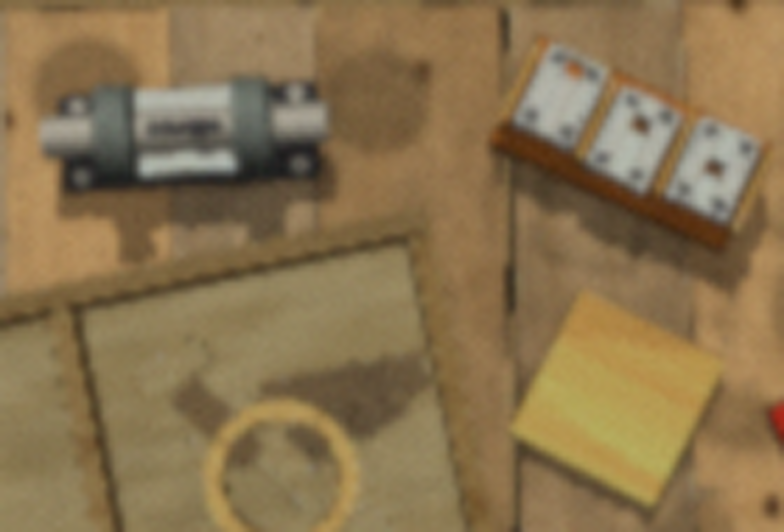

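In the crop, the left hub's keyway is at its far end (572,68), which makes it hub_c. The middle hub's keyway is off the middle (640,123), so hub_b, and the right hub's is in the middle (714,168), so hub_a. The shaft shows a dark strip of blanks at (150–222,128), and the key needs a closer look.

```bash
cat > h.py <<'E'
from bench import *
import cv2,numpy as np
from scipy.spatial.transform import Rotation as R
def cam(n):
    c=calibration(n); f=200/np.tan(np.radians(c["vfov"]/2))
    K=np.array([[f,0,c["cx"]],[0,f,c["cy"]],[0,0,1.]])
    return K,cv2.Rodrigues(c["rvec"])[0],np.array(c["tvec"])
def proj(n,p):
    K,Rm,t=cam(n); q=(K@(Rm@np.atleast_2d(p).T+t[:,None])); return (q[:2]/q[2]).T
def ray(n,px,z):
    K,Rm,t=cam(n); d=Rm.T@np.linalg.solve(K,[px[0],px[1],1]); o=-Rm.T@t
    return o+d*(z-o[2])/d[2]
def avg(n,k): return np.mean([get_image(n).astype(float) for _ in range(k)],0)[:,:,::-1]
E
python3 - <<'E'
from h import *
for n in("scene","top"):
    K,Rm,t=cam(n); print(n,-Rm.T@t)
a=avg("top",6); np.save("top.npy",a); b=avg("scene",6); np.save("scene.npy",b)
z=lambda im,x0,x1,y0,y1,f:cv2.resize(np.clip(im[y0:y1,x0:x1],0,255).astype(np.uint8),None,fx=f,fy=f,interpolation=cv2.INTER_CUBIC)
p=z(a,268,318,160,186,15); q=z(b,240,300,175,210,12)[:,:720]
q=np.pad(q,((0,0),(0,30),(0,0)))[:205] if 0 else z(b,245,295,178,210,15)[:]
o=np.vstack([cv2.resize(p,(600,312)),cv2.resize(q,(450,288)) if 0 else np.pad(cv2.resize(q,(450,288)),((0,0),(0,150),(0,0)))])
cv2.imwrite("pics/c1.png",o);print(o.shape)
f=lambda n,u,v,h:print(n,(u,v),ray(n,(u,v),h).round(4))
c=lambda x,y:(260+(x+.5)/5.6-.5,150+(y+.5)/5.6-.5)
for nm,x,y,h in [("kwC",572,68,.059),("kwB",640,123,.059),("kwA",714,168,.059),("c1",668,195,.059),("c2",728,220,.059),("c3",763,145,.059),("c4",703,118,.059),
 ("bd1",588,292,.018),("bd2",722,368,.018),("bd3",655,508,.018),("bd4",512,430,.018),("shaftL",40,133,.045),("shaftR",328,121,.045),("blkL",113,125,.093),("blkR",254,120,.093),("dark",185,127,.059)]: f("top",*c(x,y),h) or print(nm)
# rough fixture
E
```

```text
scene [-0.7783872   0.70923327  0.84646825]
top [ 0.3857919  -0.11338783  1.58961742]
(600, 600, 3)
top (361.7321428571429, 161.73214285714286) [ 0.6248 -0.2518  0.059 ]
kwC
top (373.875, 171.55357142857144) [ 0.5876 -0.2956  0.059 ]
kwB
top (387.0892857142857, 179.58928571428572) [ 0.557  -0.3434  0.059 ]
kwA
top (378.875, 184.41071428571428) [ 0.5397 -0.3128  0.059 ]
c1
top (389.5892857142857, 188.875) [ 0.5225 -0.3516  0.059 ]
c2
top (395.8392857142857, 175.48214285714286) [ 0.5716 -0.3759  0.059 ]
c3
top (385.125, 170.66071428571428) [ 0.5901 -0.3371  0.059 ]
c4
top (364.5892857142857, 201.73214285714286) [ 0.4793 -0.2627  0.018 ]
bd1
top (388.5178571428571, 215.30357142857144) [ 0.4267 -0.3512  0.018 ]
bd2
top (376.55357142857144, 240.30357142857144) [ 0.3341 -0.3039  0.018 ]
bd3
top (351.01785714285717, 226.375) [ 0.3877 -0.2096  0.018 ]
bd4
top (266.73214285714283, 173.33928571428572) [0.59   0.1011 0.045 ]
shaftL
top (318.1607142857143, 171.19642857142858) [ 0.5945 -0.0904  0.045 ]
shaftR
top (279.76785714285717, 171.91071428571428) [0.588  0.0473 0.093 ]
blkL
top (304.94642857142856, 171.01785714285714) [ 0.5895 -0.0435  0.093 ]
blkR
top (292.625, 172.26785714285714) [0.5904 0.0036 0.059 ]
dark
```

View pics/c1.png

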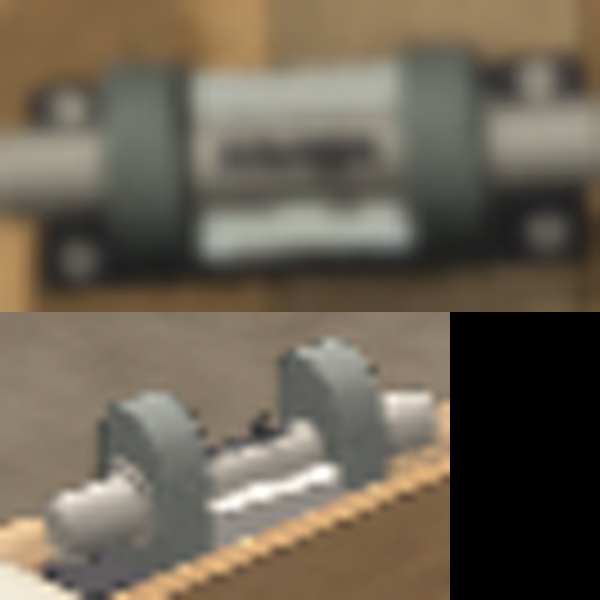

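The scene crop shows the key as a dark bump at composite (262,425), which is scene pixel of about (273.7,190). It lies toward the right block. The top crop shows blanks and key between (220,155) and (380,155), plus a shadow notch near (340,200). I'll compute positions next.

Run:
```python
from h import *
a=np.load("top.npy"); b=np.load("scene.npy"); g=a.mean(2)
# bed edges in top
up=[];lo=[]
for u in range(286,302):
    col=g[:,u]
    d=np.diff(col)
    def sub(seg0,seg1,s):
        w=np.clip(s*d[seg0:seg1],0,None); w[w<.3*w.max()]=0
        return (w*(np.arange(seg0,seg1)+.5)).sum()/w.sum()
    up.append((u,sub(163,168,1))); lo.append((u,sub(178,184,-1)))
print(np.round(np.array(up)[:,1],1),np.round(np.array(lo)[:,1],1))
for nm,e in(("up",up),("lo",lo)):
    P=np.array([ray("top",p,.045)[:2] for p in e]); k=np.polyfit(P[:,1],P[:,0],1); print(nm,k, "x at y=0.002",np.polyval(k,.002))
# key via scene: bump at several candidate pix
o=lambda n,x,y,x0,y0,s:(x0+(x+.5)/s-.5,y0+(y+.5)/s-.5)
for y,h in((418,.069),(425,.066)): print("key",ray("scene",o(0,262,y-312,245,178,9),h))
# predicted pixels for each seat's key tip in scene and top
for s in(-.02,-.01,0,.01,.02): print(s,proj("scene",[.5905,.002+s,.067]).round(1),proj("top",[.5905,.002+s,.067]).round(1),proj("top",[.5905,.002+s,.059]).round(1))
print(g[168:180,284:304].round().astype(int))
print(b.mean(2)[184:196,264:284].round().astype(int))
```

```text
[165.5 165.6 165.8 165.8 165.8 165.8 165.5 165.4 165.3 165.3 165.  165.2
 165.2 164.9 164.9 164.9] [181.  180.7 180.6 180.6 180.5 180.4 180.3 180.2 180.  180.  180.  180.
 180.  180.  180.  180. ]
up [-0.04294225  0.61800346] x at y=0.002 0.6179175732327647
lo [-0.04230072  0.56228898] x at y=0.002 0.5622043798990629
key [ 0.589099   -0.00638848  0.069     ]
key [ 0.58831343 -0.00583708  0.066     ]
-0.02 [[276.1 188.9]] [[298.3 171.8]] [[298.5 172.1]]
-0.01 [[273.9 189.5]] [[295.6 171.9]] [[295.8 172.2]]
0 [[271.7 190.2]] [[292.9 171.9]] [[293.1 172.2]]
0.01 [[269.4 190.8]] [[290.2 172. ]] [[290.3 172.3]]
0.02 [[267.2 191.4]] [[287.4 172. ]] [[287.6 172.3]]
[[148 171 174 172 171 172 171 171 170 170 170 170 169 168 170 168 156 132
  117 115]
 [136 158 160 157 154 155 155 155 152 150 150 149 148 150 150 150 142 125
  116 113]
 [127 146 147 142 141 140 141 142 140 137 137 134 134 137 139 145 143 126
  111 110]
 [131 146 134 126 123 116 117 123 118 111 106 101 102 104 109 130 142 126
  110 104]
 [133 144 115  96  94  87  83  89  85  78  72  68  69  73  80 108 130 119
  103  98]
 [125 13
[... 908 characters left out ...]
  95 102
  117 117]
 [156 123 113 114 117 119 121 124 124 123 122 114  93  95  96  93  93  99
  108 112]
 [157 140  92 115 118 121 122 124 124 109  80 115  92  99  98  94  92  93
   98 108]
 [149 148 141 116 121 122 122 123 112  71  84 118 102 147 185 145  95  94
   96 103]
 [139 136 120  86 121 122 123 124 109  54  57  76 114 171 205 185 120  94
   97  99]
 [126 123 121 122 122 113  88  98 100 109 113 155 197 190 180 168 135  93
   94  96]
 [116 116 115 104  80 118 145 148 203 195 180 159 159 161 154 144 130  92
   95 100]
 [111 112 110 109 126 173 195 184 176 166 157 147 143 140 136 132 132 117
   98 101]
 [106 105 103 116 152 174 165 158 149 144 139 134 130 133 152 194 240 230
  160 101]]
```

The key is about 8–9 mm toward −y from the middle in both views, so the seat is ±10 and **hub_b** (the middle one in the rack) is the one, with its +x toward world −y. These could be mistaken for it:
- hub_c at (362,162)
- hub_a at (387,180)
- the green look-alike at (480,195)

hub_b itself is at (374,172), already confirmed in the crop.

I'll write a planner that works out moves in tool axes and check the hanging object.

```bash
cat >> h.py <<'E'
def down(deg):  # tool z down, tool y at world heading deg
    h=np.radians(deg); y=np.array([np.cos(h),np.sin(h),0]); z=np.array([0,0,-1.]); return np.column_stack([np.cross(y,z),y,z])
def plan(wps):
    """wps: (x,y,z mm world, heading deg, rows)"""
    s=get_state(); R0=R.from_rotvec(s["tool_rot"]).as_matrix(); p0=np.array(s["position"])*1000
    hd=np.degrees(np.arctan2(R0[1,1],R0[0,1])); p=p0; X=[];D=[]
    print("t %.2f pos %s hd %.2f grip %.1f F %s gf %.1f"%(s["time"],p0.round(1),hd,s["grip_width"]*87,np.round(s["ft_force"],1),s["grip_force"]))
    h=hd
    for x,y,z,t,n in wps:
        for i in range(1,n+1):
            q=p+(np.array([x,y,z])-p)*i/n; a=h+(t-h)*i/n
            X.append((R0.T@(q-p0)).round(1).tolist()); D.append(R.from_matrix(R0.T@down(a)).as_rotvec().round(3).tolist())
        p=np.array([x,y,z]);h=t
    for k in range(0,len(X),10): print(X[k:k+10],"\n",D[k:k+10])
E
python3 - <<'E'
from h import *
P=[]
for n,px in(("top",(397,295)),("scene",(398,45))):
    K,Rm,t=cam(n); d=Rm.T@np.linalg.solve(K,[*px,1]); P.append((-Rm.T@t,d/np.linalg.norm(d)))
(o1,d1),(o2,d2)=P; s=np.linalg.lstsq(np.column_stack([d1,-d2]),o2-o1,rcond=None)[0]; print(o1+d1*s[0],o2+d2*s[1])
plan([(430,320,250,20,10)])
E
```

```text
[ 0.23295307 -0.26998035  0.64676485] [ 0.23312691 -0.26978849  0.64670481]
t 0.70 pos [186.4 622.7 239.6] hd 73.34 grip 87.2 F [ 0.1  0.8 -0.3] gf 0.0
[[-32.0, -22.0, -1.0], [-64.0, -44.0, -2.1], [-96.1, -66.1, -3.1], [-128.1, -88.1, -4.2], [-160.1, -110.1, -5.2], [-192.1, -132.1, -6.2], [-224.1, -154.1, -7.3], [-256.2, -176.1, -8.3], [-288.2, -198.2, -9.4], [-320.2, -220.2, -10.4]] 
 [[0.0, 0.0, 0.093], [0.0, 0.0, 0.186], [0.0, 0.0, 0.279], [0.0, 0.0, 0.372], [0.0, -0.0, 0.465], [0.0, -0.0, 0.559], [0.0, -0.0, 0.652], [0.0, -0.0, 0.745], [0.0, -0.0, 0.838], [0.0, -0.0, 0.931]]
```

Run:
```python
from h import *
hd=np.radians(73.3); u=np.array([np.cos(hd),np.sin(hd),0]); n=np.array([-np.sin(hd),np.cos(hd),0])
K,Rm,t=cam("scene"); o=-Rm.T@t
J={}
for off in(0,-.06,.06):
  for nm,px in(("shoulder",(381,223)),("elbow",(329,47)),("wrist",(85,115)),("forearm top edge",(200,62)),("forearm bottom",(205,104))):
    d=Rm.T@np.linalg.solve(K,[*px,1]); p=o+d*((off-n@o)/(n@d)); print(off,nm,"rad %.3f z %.3f"%(u@p,p[2]))
for nm,px in(("pend top",(398,12)),("pend bot",(397,80)),("plug",(411,35)),("plug2",(409,72)),("L",(388,60)),("R",(404,60))):
    d=Rm.T@np.linalg.solve(K,[*px,1]); s=np.linalg.norm(np.array([.233,-.27])-o[:2])/np.linalg.norm(d[:2]); print(nm,(o+d*s).round(3))
for px in((380,280),(395,276),(418,298),(403,316),(390,305)):
    print(px,[ray("top",px,z)[:2].round(3) for z in(.55,.65,.75)])
```

```text
0 shoulder rad -0.034 z 0.209
0 elbow rad 0.134 z 0.696
0 wrist rad 0.655 z 0.582
0 forearm top edge rad 0.417 z 0.676
0 forearm bottom rad 0.416 z 0.587
-0.06 shoulder rad -0.064 z 0.169
-0.06 elbow rad 0.114 z 0.687
-0.06 wrist rad 0.667 z 0.565
-0.06 forearm top edge rad 0.414 z 0.666
-0.06 forearm bottom rad 0.414 z 0.571
0.06 shoulder rad -0.003 z 0.250
0.06 elbow rad 0.155 z 0.706
0.06 wrist rad 0.642 z 0.599
0.06 forearm top edge rad 0.419 z 0.687
0.06 forearm bottom rad 0.419 z 0.604
pend top [ 0.239 -0.263  0.741]
pend bot [ 0.228 -0.275  0.54 ]
plug [ 0.208 -0.295  0.677]
plug2 [ 0.204 -0.299  0.567]
L [ 0.251 -0.251  0.601]
R [ 0.217 -0.286  0.603]
(380, 280) [array([ 0.254, -0.245]), array([ 0.267, -0.233]), array([ 0.28, -0.22])]
(395, 276) [array([ 0.263, -0.282]), array([ 0.275, -0.266]), array([ 0.287, -0.25 ])]
(418, 298) [array([ 0.209, -0.337]), array([ 0.226, -0.316]), array([ 0.243, -0.294])]
(403, 316) [array([ 0.166, -0.299]), array([ 0.187, -0.281]), array([ 0.209, -0.263])]
(390, 305) [array([ 0.193, -0.268]), array([ 0.212, -0.253]), array([ 0.23 , -0.238])]
```

Run:
```python
from h import *
a=np.load("top.npy");b=np.load("scene.npy")
z=lambda im,x0,x1,y0,y1,w,h:cv2.resize(np.clip(im[y0:y1,x0:x1],0,255).astype(np.uint8),(w,h),interpolation=cv2.INTER_CUBIC)
cv2.imwrite("pics/c2.png",np.hstack([z(a,360,440,260,340,400,400),z(b,370,490,0,200,240,400)]))
```

```text
(no output)
```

View pics/c2.png

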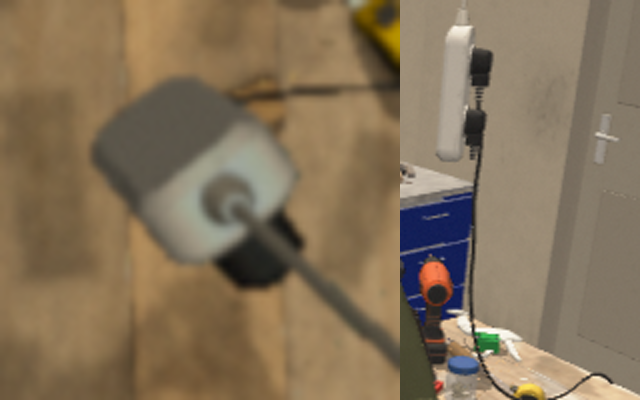

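The crop shows a power pendant hanging at about (0.24,−0.25), z 0.54–0.74. Its near corner is 10–12° right of the board's left edge as seen from the base. I'll use the board's far-left corner region to keep the forearm clear. Start moving.

Call:
send_rows(xyz=[[-32,-22,-1],[-64,-44,-2],[-96,-66,-3],[-128,-88,-4],[-160,-110,-5],[-192,-132,-6],[-224,-154,-7],[-256,-176,-8],[-288,-198,-9],[-320,-220,-10]], dr=[[0,0,0.093],[0,0,0.186],[0,0,0.279],[0,0,0.372],[0,0,0.465],[0,0,0.559],[0,0,0.652],[0,0,0.745],[0,0,0.838],[0,0,0.931]], jaw=87, grip_force=25)

```text
time: 1.53
position: [0.4308, 0.3186, 0.25]
tool_rot: [-1.808, -2.569, -0.002]
ft_force: [-0.2, 0.1, -0.0]
grip_width: 1.001
grip_force: 0.0
```

Run:
```python
from h import *
plan([(540,0,230,0,9),(580,-293,160,-26,9),(580,-293,130,-26,2)])
```

```text
t 1.53 pos [430.8 318.6 250. ] hd 19.74 grip 87.1 F [-0.2  0.1 -0. ] gf 0.0
[[-37.4, -0.5, 2.2], [-74.8, -1.1, 4.4], [-112.3, -1.6, 6.6], [-149.7, -2.2, 8.8], [-187.1, -2.7, 11.0], [-224.5, -3.2, 13.2], [-261.9, -3.8, 15.4], [-299.3, -4.3, 17.6], [-336.8, -4.8, 19.8], [-368.9, -11.7, 27.6]] 
 [[0.001, -0.001, 0.038], [0.001, -0.001, 0.077], [0.001, -0.001, 0.115], [0.001, -0.001, 0.153], [0.001, -0.001, 0.191], [0.001, -0.001, 0.23], [0.001, -0.001, 0.268], [0.001, -0.001, 0.306], [0.001, -0.001, 0.344], [0.001, -0.001, 0.395]]
[[-401.1, -18.5, 35.3], [-433.2, -25.3, 43.1], [-465.4, -32.1, 50.8], [-497.5, -38.9, 58.6], [-529.7, -45.7, 66.3], [-561.8, -52.6, 74.1], [-594.0, -59.4, 81.8], [-626.1, -66.2, 89.6], [-626.1, -66.2, 104.6], [-626.1, -66.2, 119.6]] 
 [[0.001, -0.001, 0.445], [0.001, -0.001, 0.496], [0.001, -0.001, 0.546], [0.001, -0.001, 0.597], [0.001, -0.001, 0.647], [0.001, -0.001, 0.697], [0.001, -0.001, 0.748], [0.001, -0.001, 0.798], [0.001, -0.001, 0.798], [0.001, -0.001, 0.798]]
```

Call:
send_rows(xyz=[[-37,0,2],[-75,-1,4],[-112,-2,7],[-150,-2,9],[-187,-3,11],[-224,-3,13],[-262,-4,15],[-299,-4,18],[-337,-5,20],[-369,-12,28]], dr=[[0.001,-0.001,0.038],[0.001,-0.001,0.077],[0.001,-0.001,0.115],[0.001,-0.001,0.153],[0.001,-0.001,0.191],[0.001,-0.001,0.23],[0.001,-0.001,0.268],[0.001,-0.001,0.306],[0.001,-0.001,0.344],[0.001,-0.001,0.395]])

```text
time: 2.37
position: [0.5466, -0.0331, 0.2228]
tool_rot: [2.273, 2.165, 0.002]
ft_force: [0.9, 0.1, -0.1]
grip_width: 1.001
grip_force: 0.0
```

Run:
```python
from h import *
plan([(580,-293,130,-26,8),(580,-293,130,-26,2)])
```

```text
t 2.37 pos [546.6 -33.1 222.8] hd -2.79 grip 87.1 F [ 0.9  0.1 -0.1] gf 0.0
[[-32.2, 5.7, 11.7], [-64.4, 11.4, 23.3], [-96.7, 17.2, 35.0], [-128.9, 22.9, 46.6], [-161.1, 28.6, 58.3], [-193.3, 34.3, 70.0], [-225.6, 40.0, 81.6], [-257.8, 45.8, 93.3], [-257.8, 45.8, 93.3], [-257.8, 45.8, 93.3]] 
 [[0.003, 0.001, 0.051], [0.003, 0.001, 0.101], [0.003, 0.001, 0.152], [0.003, 0.001, 0.203], [0.003, 0.001, 0.253], [0.003, 0.001, 0.304], [0.003, 0.001, 0.354], [0.003, 0.001, 0.405], [0.003, 0.001, 0.405], [0.003, 0.001, 0.405]]
```

Call:
send_rows(xyz=[[-32,6,12],[-64,11,23],[-97,17,35],[-129,23,47],[-161,29,58],[-193,34,70],[-226,40,82],[-258,46,93],[-258,46,93],[-258,46,93]], dr=[[0.003,0.001,0.051],[0.003,0.001,0.101],[0.003,0.001,0.152],[0.003,0.001,0.203],[0.003,0.001,0.253],[0.003,0.001,0.304],[0.003,0.001,0.354],[0.003,0.001,0.405],[0.003,0.001,0.405],[0.003,0.001,0.405]])

```text
time: 3.2
position: [0.5774, -0.2931, 0.1278]
tool_rot: [-2.663, -1.662, 0.008]
ft_force: [0.3, 0.7, -0.2]
grip_width: 0.997
grip_force: 0.0
```

Run:
```python
from h import *
# refine rack from the clean picture: hub tops = low-saturation bright pixels in rack area
a=np.load("top.npy").astype(np.float32)
roi=cv2.resize(a[155:192,345:400],None,fx=8,fy=8,interpolation=cv2.INTER_CUBIC)
roi=np.clip(roi,0,255).astype(np.uint8); hsv=cv2.cvtColor(roi,cv2.COLOR_BGR2HSV)
m=((hsv[:,:,1]<55)&(hsv[:,:,2]>140)).astype(np.uint8); m=cv2.morphologyEx(m,cv2.MORPH_CLOSE,np.ones((31,31)))
m=cv2.morphologyEx(m,cv2.MORPH_OPEN,np.ones((25,25)))
for c in cv2.findContours(m,cv2.RETR_EXTERNAL,cv2.CHAIN_APPROX_NONE)[0]:
    if cv2.contourArea(c)<3000: continue
    box=cv2.boxPoints(cv2.minAreaRect(c)); W=np.array([ray("top",(345+(x+.5)/8-.5,155+(y+.5)/8-.5),.059)[:2] for x,y in box])
    e=np.diff(np.vstack([W,W[:1]]),axis=0); print(W.mean(0).round(4),[(round(float(np.hypot(*v)),4),round(float(np.degrees(np.arctan2(v[1],v[0]))),1)) for v in e[:2]])
plan([(580,-293,48,-26,6)])
```

```text
[ 0.5808 -0.2927] [(0.0615, -26.5), (0.1535, -116.7)]
t 3.20 pos [ 577.4 -293.1  127.8] hd -26.07 grip 86.8 F [ 0.3  0.7 -0.2] gf 0.0
[[0.3, 0.5, 13.3], [0.5, 0.9, 26.6], [0.8, 1.4, 39.9], [1.0, 1.8, 53.2], [1.3, 2.3, 66.5], [1.5, 2.7, 79.7]] 
 [[-0.005, 0.003, -0.0], [-0.005, 0.003, -0.0], [-0.005, 0.003, -0.001], [-0.005, 0.003, -0.001], [-0.005, 0.003, -0.001], [-0.005, 0.003, -0.001]]
```

Call:
send_rows(xyz=[[0,1,13],[1,2,27],[1,3,40],[1,3,53],[1,3,66],[1,3,75],[1,3,80],[1,3,80],[1,3,80],[1,3,80]], dr=[[-0.005,0.003,0.009],[-0.005,0.003,0.009],[-0.005,0.003,0.009],[-0.005,0.003,0.009],[-0.005,0.003,0.009],[-0.005,0.003,0.009],[-0.005,0.003,0.009],[-0.005,0.003,0.009],[-0.005,0.003,0.009],[-0.005,0.003,0.009]])

```text
time: 4.03
position: [0.5821, -0.2914, 0.0495]
tool_rot: [2.668, 1.656, 0.005]
ft_force: [0.3, -0.3, -0.3]
grip_width: 0.997
grip_force: 0.0
```

Call:
send_rows(xyz=[[0,0,0],[0,0,0],[0,0,0],[0,0,0],[0,0,0],[0,0,0],[0,0,0],[0,0,0],[0,0,0],[0,0,0]], dr=[[0,0,0],[0,0,0],[0,0,0],[0,0,0],[0,0,0],[0,0,0],[0,0,0],[0,0,0],[0,0,0],[0,0,0]], jaw=50)

```text
time: 4.87
position: [0.5813, -0.2908, 0.0489]
tool_rot: [-2.669, -1.656, -0.004]
ft_force: [-2.5, 1.2, 3.4]
grip_width: 0.667
grip_force: 25.0
```

Run:
```python
from h import *
a=np.load("top.npy").astype(np.float32)
roi=np.clip(cv2.resize(a[195:250,340:400],None,fx=8,fy=8,interpolation=cv2.INTER_CUBIC),0,255).astype(np.uint8); hsv=cv2.cvtColor(roi,cv2.COLOR_BGR2HSV)
m=((hsv[:,:,1]>105)&(hsv[:,:,2]>150)&(hsv[:,:,0]>15)&(hsv[:,:,0]<35)).astype(np.uint8)
m=cv2.morphologyEx(cv2.morphologyEx(m,cv2.MORPH_CLOSE,np.ones((25,25))),cv2.MORPH_OPEN,np.ones((25,25)))
c=max(cv2.findContours(m,cv2.RETR_EXTERNAL,cv2.CHAIN_APPROX_NONE)[0],key=cv2.contourArea)
W=np.array([ray("top",(340+(x+.5)/8-.5,195+(y+.5)/8-.5),.018)[:2] for x,y in cv2.boxPoints(cv2.minAreaRect(c))])
print(W.round(4).tolist(),W.mean(0))
plan([(581,-291,110,-26.6,3),(500,-277,110,-28.5,4),(445,-267,95,-30,3)])
```

```text
[[0.4664, -0.1956], [0.5088, -0.3935], [0.3661, -0.4222], [0.3242, -0.2255]] [ 0.41635868 -0.30918571]
t 4.87 pos [ 581.3 -290.8   48.9] hd -26.36 grip 58.0 F [-2.5  1.2  3.4] gf 25.0
[[-0.1, -0.0, -20.4], [-0.1, -0.1, -40.8], [-0.2, -0.1, -61.1], [-6.0, -19.8, -61.2], [-11.9, -39.5, -61.2], [-17.7, -59.2, -61.2], [-23.6, -78.9, -61.2], [-28.8, -96.8, -56.3], [-33.9, -114.7, -51.3], [-39.1, -132.6, -46.3]] 
 [[0.001, -0.002, 0.001], [0.001, -0.002, 0.003], [0.001, -0.002, 0.004], [0.001, -0.002, 0.012], [0.001, -0.002, 0.021], [0.001, -0.002, 0.029], [0.001, -0.002, 0.037], [0.001, -0.002, 0.046], [0.001, -0.002, 0.055], [0.001, -0.002, 0.064]]
```

Call:
send_rows(xyz=[[0,0,-20],[0,0,-41],[0,0,-61],[-6,-20,-61],[-12,-40,-61],[-18,-59,-61],[-24,-79,-61],[-29,-97,-56],[-34,-115,-51],[-39,-133,-46]], dr=[[0.001,-0.002,0.001],[0.001,-0.002,0.003],[0.001,-0.002,0.004],[0.001,-0.002,0.012],[0.001,-0.002,0.021],[0.001,-0.002,0.029],[0.001,-0.002,0.037],[0.001,-0.002,0.046],[0.001,-0.002,0.055],[0.001,-0.002,0.064]])

```text
time: 5.7
position: [0.4442, -0.2667, 0.0937]
tool_rot: [2.72, 1.569, 0.001]
ft_force: [-1.4, 0.4, -2.6]
grip_width: 0.668
grip_force: 24.9
```

Run:
```python
from h import *
plan([(440,-268,46,-30,4),(440,-268,42.5,-30,3),(440,-268,42.5,-30,3)])
cv2.imwrite("pics/s1.png",get_image("scene")[:,:,::-1][10:310,180:640])
```

```text
t 5.70 pos [ 444.2 -266.7   93.7] hd -30.05 grip 58.1 F [-1.4  0.4 -2.6] gf 24.9
[[-0.8, -0.8, 11.9], [-1.6, -1.5, 23.9], [-2.5, -2.3, 35.8], [-3.3, -3.0, 47.7], [-3.3, -3.0, 48.9], [-3.3, -3.0, 50.0], [-3.3, -3.1, 51.2], [-3.3, -3.1, 51.2], [-3.3, -3.1, 51.2], [-3.3, -3.1, 51.2]] 
 [[0.001, -0.0, -0.0], [0.001, -0.0, -0.0], [0.001, -0.0, -0.001], [0.001, -0.0, -0.001], [0.001, -0.0, -0.001], [0.001, -0.0, -0.001], [0.001, -0.0, -0.001], [0.001, -0.0, -0.001], [0.001, -0.0, -0.001], [0.001, -0.0, -0.001]]
```

View pics/s1.png

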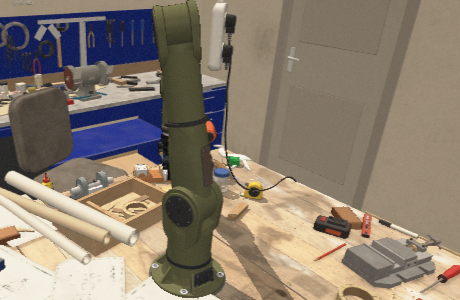

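The forearm stands clear of the pendant (gap near (205,40) in the crop) and the hub is held, with the weight read at 2.5 N. Setting it down.

Call:
send_rows(xyz=[[-1,-1,12],[-2,-2,24],[-3,-3,36],[-3,-3,45],[-3,-3,49],[-3,-3,50],[-3,-3,51],[-3,-3,52],[-3,-3,52],[-3,-3,52]], dr=[[0.001,0,0],[0.001,0,0],[0.001,0,0],[0.001,0,0],[0.001,0,0],[0.001,0,0],[0.001,0,0],[0.001,0,0],[0.001,0,0],[0.001,0,0]])

```text
time: 6.58
position: [0.4414, -0.2682, 0.0429]
tool_rot: [2.721, 1.57, 0.001]
ft_force: [-0.4, -0.5, -3.6]
grip_width: 0.663
grip_force: 24.9
```

Call:
send_rows(xyz=[[0,0,1],[0,0,2],[0,0,2],[0,0,2],[0,0,2],[0,0,2],[0,0,2],[0,0,2],[0,0,2],[0,0,2]], dr=[[0,0,0],[0,0,0],[0,0,0],[0,0,0],[0,0,0],[0,0,0],[0,0,0],[0,0,0],[0,0,0],[0,0,0]])

```text
time: 7.42
position: [0.4415, -0.2682, 0.0418]
tool_rot: [-2.721, -1.57, -0.002]
ft_force: [-1.8, 1.6, 6.9]
grip_width: 0.662
grip_force: 24.9
```

Call:
send_rows(xyz=[[0,0,0],[0,0,0],[0,0,0],[0,0,0],[0,0,0],[0,0,0],[0,0,-15],[0,0,-35],[0,0,-55],[0,0,-65]], dr=[[0,0,0],[0,0,0],[0,0,0],[0,0,0],[0,0,0],[0,0,0],[0,0,0],[0,0,0],[0,0,0],[0,0,0]], jaw=87)

```text
time: 8.25
position: [0.4419, -0.2687, 0.1074]
tool_rot: [2.72, 1.569, 0.003]
ft_force: [0.1, 0.0, 0.1]
grip_width: 0.999
grip_force: 0.0
```

Run:
```python
from h import *
s=get_state();print(s["joint_positions"].round(2) if hasattr(s["joint_positions"],"round") else s["joint_positions"])
plan([(440,-268,106,32,10)])
```

```text
[-0.27  0.19  0.84  1.96 -0.16  1.06  0.12]
t 8.25 pos [ 441.9 -268.7  107.4] hd -30.04 grip 86.9 F [0.1 0.  0.1] gf 0.0
[[-0.0, -0.2, 0.1], [-0.1, -0.4, 0.3], [-0.1, -0.6, 0.4], [-0.1, -0.8, 0.6], [-0.2, -1.0, 0.7], [-0.2, -1.2, 0.9], [-0.2, -1.4, 1.0], [-0.2, -1.6, 1.1], [-0.3, -1.8, 1.3], [-0.3, -2.0, 1.4]] 
 [[0.002, -0.0, -0.108], [0.002, -0.0, -0.217], [0.002, -0.0, -0.325], [0.002, -0.0, -0.433], [0.002, 0.0, -0.541], [0.002, 0.0, -0.65], [0.002, 0.0, -0.758], [0.002, 0.0, -0.866], [0.002, 0.001, -0.975], [0.002, 0.001, -1.083]]
```

Call:
send_rows(xyz=[[0,0,0],[0,0,0],[0,0,0],[0,0,0],[0,0,0],[0,0,0],[0,0,0],[0,0,0],[0,0,0],[0,0,0]], dr=[[0.002,0,-0.12],[0.002,0,-0.24],[0.002,0,-0.36],[0.002,0,-0.48],[0.002,0,-0.6],[0.002,0,-0.72],[0.002,0,-0.84],[0.002,0,-0.96],[0.002,0,-1.08],[0.002,0,-1.2]])

```text
time: 9.08
position: [0.4409, -0.2679, 0.1051]
tool_rot: [-1.349, -2.834, 0.001]
ft_force: [-0.3, 0.3, -0.2]
grip_width: 0.998
grip_force: 0.0
```

Run:
```python
from h import *
plan([(441.5,-268.2,85,60,5),(441.5,-268.2,41,60,5)])
```

```text
t 9.08 pos [ 440.9 -267.9  105.1] hd 39.08 grip 86.8 F [-0.3  0.3 -0.2] gf 0.0
[[-0.1, 0.1, 4.0], [-0.3, 0.1, 8.1], [-0.4, 0.2, 12.1], [-0.5, 0.2, 16.1], [-0.7, 0.3, 20.1], [-0.7, 0.3, 28.9], [-0.7, 0.3, 37.7], [-0.7, 0.4, 46.5], [-0.8, 0.4, 55.3], [-0.8, 0.4, 64.1]] 
 [[-0.002, -0.002, -0.073], [-0.002, -0.002, -0.146], [-0.001, -0.002, -0.219], [-0.001, -0.002, -0.292], [-0.001, -0.002, -0.365], [-0.001, -0.002, -0.365], [-0.001, -0.002, -0.365], [-0.001, -0.002, -0.365], [-0.001, -0.002, -0.365], [-0.001, -0.002, -0.365]]
```

Call:
send_rows(xyz=[[0,0,4],[0,0,8],[0,0,12],[0,0,16],[-1,0,20],[-1,0,29],[-1,0,38],[-1,0,47],[-1,0,56],[-1,0,64]], dr=[[-0.002,-0.002,-0.073],[-0.002,-0.002,-0.146],[-0.001,-0.002,-0.219],[-0.001,-0.002,-0.292],[-0.001,-0.002,-0.365],[-0.001,-0.002,-0.365],[-0.001,-0.002,-0.365],[-0.001,-0.002,-0.365],[-0.001,-0.002,-0.365],[-0.001,-0.002,-0.365]])

```text
time: 9.92
position: [0.4411, -0.2685, 0.0401]
tool_rot: [-0.823, -3.031, 0.001]
ft_force: [0.6, 0.7, -0.1]
grip_width: 0.996
grip_force: 0.0
```

Call:
send_rows(xyz=[[0,0,0],[0,0,0],[0,0,0],[0,0,0],[0,0,0],[0,0,0],[0,0,0],[0,0,0],[0,0,0],[0,0,0]], dr=[[0,0,0],[0,0,0],[0,0,0],[0,0,0],[0,0,0],[0,0,0],[0,0,0],[0,0,0],[0,0,0],[0,0,0]], jaw=36)

```text
time: 10.75
position: [0.4416, -0.269, 0.0418]
tool_rot: [0.822, 3.032, -0.001]
ft_force: [0.2, -0.7, 1.8]
grip_width: 0.503
grip_force: 25.0
```

Run:
```python
from h import *
plan([(445,-266,160,55,4),(480,-180,170,38,6)])
```

```text
t 10.75 pos [ 441.6 -269.    41.8] hd 59.64 grip 43.7 F [ 0.2 -0.7  1.8] gf 25.0
[[-0.4, 1.1, -29.6], [-0.7, 2.1, -59.1], [-1.1, 3.2, -88.7], [-1.5, 4.3, -118.2], [0.7, 19.6, -119.9], [3.0, 34.9, -121.6], [5.2, 50.2, -123.3], [7.4, 65.5, -124.9], [9.6, 80.8, -126.6], [11.8, 96.1, -128.3]] 
 [[-0.0, 0.001, 0.02], [-0.0, 0.001, 0.041], [-0.0, 0.001, 0.061], [-0.0, 0.001, 0.081], [-0.0, 0.001, 0.13], [-0.0, 0.001, 0.18], [-0.0, 0.001, 0.229], [-0.0, 0.001, 0.279], [-0.0, 0.001, 0.328], [-0.0, 0.001, 0.378]]
```

Call:
send_rows(xyz=[[0,1,-25],[0,2,-55],[-1,3,-88],[-1,4,-118],[1,20,-120],[3,35,-122],[5,50,-123],[7,66,-125],[10,81,-127],[12,96,-128]], dr=[[0,0.001,0.02],[0,0.001,0.041],[0,0.001,0.061],[0,0.001,0.081],[0,0.001,0.13],[0,0.001,0.18],[0,0.001,0.229],[0,0.001,0.279],[0,0.001,0.328],[0,0.001,0.378]])

```text
time: 11.58
position: [0.4792, -0.1787, 0.1689]
tool_rot: [-1.38, -2.82, 0.0]
ft_force: [0.0, -1.0, -2.7]
grip_width: 0.503
grip_force: 25.0
```

Run:
```python
from h import *
a=np.load("top.npy"); g=a.mean(2)
# fixture yaw/centre from shaft stubs + bed; block inner faces: transitions along shaft rows
for v in(166.,168.,170.):  # shaft/bed rows
    r=cv2.remap(g.astype(np.float32),np.arange(262,324,.25,dtype=np.float32)[None],np.full((1,248),v,np.float32),cv2.INTER_CUBIC)[0]
    d=np.diff(r); k=np.argsort(-abs(d)); 
    pk=[i for i in range(2,len(d)-2) if abs(d[i])==abs(d[max(0,i-6):i+7]).max() and abs(d[i])>4]
    print(v,[(round(262+.25*i+.125,2),round(float(d[i]),1)) for i in pk])
yaw=np.radians(2.4); e=np.array([np.sin(-yaw),np.cos(yaw)])
for s in(.033,.045,.057,-.033,-.045,-.057): print(s,[proj("top",[*(np.array([.5901,.002])+e*s),z])[0].round(2).tolist() for z in(.045,.059,.08,.093)])
plan([(560,-60,170,10,5),(589,2,150,2.4,5)])
```

```text
166.0 [(283.88, 12.6), (300.88, -9.1), (306.88, -6.4), (310.88, 11.0), (313.88, -11.1), (316.38, 5.5)]
168.0 [(269.38, -5.1), (271.88, 9.0), (274.38, -7.7), (283.88, 15.2), (300.88, -6.6), (306.12, -4.7), (311.12, 5.3), (317.88, -4.9)]
170.0 [(272.12, 4.7), (281.38, -5.5), (283.88, 12.6), (300.88, -5.3), (308.12, 8.9), (317.88, -10.4)]
0.033 [[284.49, 173.36], [284.12, 172.87], [283.55, 172.12], [283.19, 171.64]]
0.045 [[281.27, 173.55], [280.87, 173.06], [280.26, 172.31], [279.87, 171.84]]
0.057 [[278.05, 173.74], [277.62, 173.26], [276.96, 172.51], [276.55, 172.04]]
-0.033 [[302.21, 172.3], [302.0, 171.8], [301.67, 171.03], [301.47, 170.55]]
-0.045 [[305.43, 172.1], [305.25, 171.6], [304.97, 170.84], [304.79, 170.35]]
-0.057 [[308.65, 171.91], [308.5, 171.41], [308.26, 170.64], [308.12, 170.15]]
t 11.58 pos [ 479.2 -178.7  168.9] hd 37.85 grip 43.8 F [ 0.  -1.  -2.7] gf 25.0
[[8.8, 27.3, -0.2], [17.7, 54.7, -0.5], [26.5, 82.0, -0.7], [35.3, 109.3, -1.0], [44.2, 136.7, -1.2], [50.4, 148.8, 2.8], [56.6, 161.0, 6.8], [62.8, 173.2, 10.8], [69.1, 185.4, 14.8], [75.3, 197.6, 18.8]] 
 [[-0.001, -0.002, 0.097], [-0.001, -0.002, 0.194], [-0.001, -0.002, 0.292], [-0.002, -0.002, 0.389], [-0.002, -0.002, 0.486], [-0.002, -0.002, 0.513], [-0.002, -0.002, 0.539], [-0.002, -0.002, 0.566], [-0.002, -0.002, 0.592], [-0.002, -0.002, 0.619]]
```

Call:
send_rows(xyz=[[9,27,0],[18,55,0],[26,82,-1],[35,109,-1],[44,137,-1],[50,149,3],[57,161,7],[63,173,11],[69,185,15],[75,198,19]], dr=[[-0.001,-0.002,0.097],[-0.001,-0.002,0.194],[-0.001,-0.002,0.292],[-0.002,-0.002,0.389],[-0.002,-0.002,0.486],[-0.002,-0.002,0.513],[-0.002,-0.002,0.539],[-0.002,-0.002,0.566],[-0.002,-0.002,0.592],[-0.002,-0.002,0.619]])

```text
time: 12.42
position: [0.5888, 0.0018, 0.1491]
tool_rot: [2.173, 2.268, -0.002]
ft_force: [0.2, -0.1, -2.7]
grip_width: 0.501
grip_force: 25.0
```

Run:
```python
from h import *
plan([(590,3.5,135,2.4,5),(590,3.5,125,2.4,5)])
```

```text
t 12.42 pos [588.8   1.8 149.1] hd 2.45 grip 43.6 F [ 0.2 -0.1 -2.7] gf 25.0
[[0.3, 0.3, 2.8], [0.7, 0.5, 5.6], [1.0, 0.8, 8.5], [1.3, 1.0, 11.3], [1.7, 1.3, 14.1], [1.7, 1.3, 16.1], [1.7, 1.3, 18.1], [1.7, 1.3, 20.1], [1.7, 1.3, 22.1], [1.7, 1.3, 24.1]] 
 [[-0.001, 0.001, 0.0], [-0.001, 0.001, 0.0], [-0.001, 0.001, 0.0], [-0.001, 0.001, 0.001], [-0.001, 0.001, 0.001], [-0.001, 0.001, 0.001], [-0.001, 0.001, 0.001], [-0.001, 0.001, 0.001], [-0.001, 0.001, 0.001], [-0.001, 0.001, 0.001]]
```

Call:
send_rows(xyz=[[1,0,3],[1,1,6],[1,1,9],[2,1,12],[2,1,16],[2,1,20],[2,1,24],[2,1,28],[2,1,28],[2,1,28]], dr=[[0,0,0],[0,0,0],[0,0,0],[0,0,0],[0,0,0],[0,0,0],[0,0,0],[0,0,0],[0,0,0],[0,0,0]])

```text
time: 13.25
position: [0.5903, 0.0031, 0.1222]
tool_rot: [2.171, 2.269, 0.0]
ft_force: [0.4, 0.2, -3.0]
grip_width: 0.507
grip_force: 25.0
```

Run:
```python
from h import *
im=get_image("scene")[:,:,::-1]
cv2.imwrite("pics/s2.png",cv2.resize(im[160:220,230:310],(800,600),interpolation=cv2.INTER_CUBIC))
plan([(590,3.5,84,2.4,8),(590,3.5,84,2.4,2)])
```

```text
t 13.30 pos [590.5   3.1 122.4] hd 2.52 grip 43.8 F [-0.  -0.2 -2.6] gf 25.0
[[0.1, -0.1, 4.8], [0.1, -0.1, 9.6], [0.2, -0.2, 14.4], [0.2, -0.3, 19.2], [0.3, -0.4, 24.0], [0.3, -0.4, 28.8], [0.4, -0.5, 33.6], [0.4, -0.6, 38.4], [0.4, -0.6, 38.4], [0.4, -0.6, 38.4]] 
 [[0.002, 0.001, 0.0], [0.002, 0.001, 0.001], [0.002, 0.001, 0.001], [0.002, 0.001, 0.001], [0.002, 0.001, 0.001], [0.002, 0.001, 0.002], [0.002, 0.001, 0.002], [0.002, 0.001, 0.002], [0.002, 0.001, 0.002], [0.002, 0.001, 0.002]]
```

View pics/s2.png

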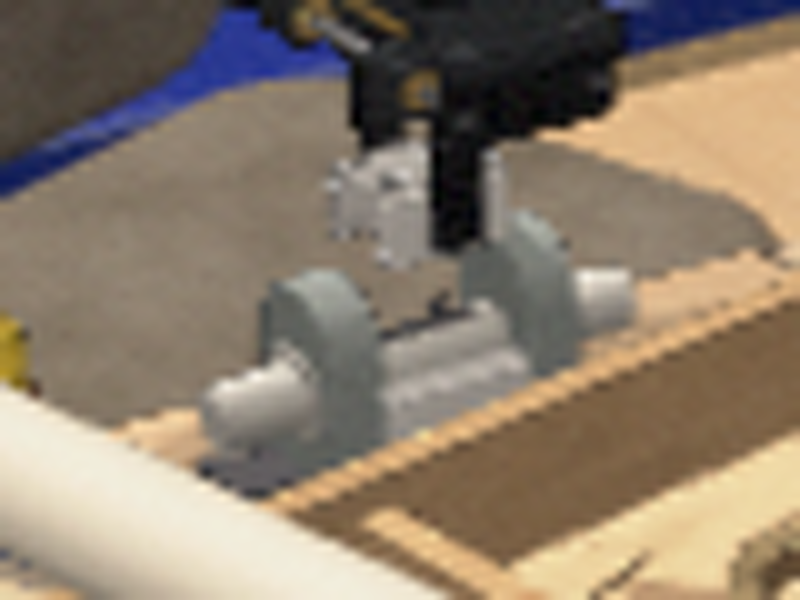

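The hub hangs over the gap between the blocks, with the key at (440,303) below it. Lowering in guarded stages.

Call:
send_rows(xyz=[[0,0,2],[0,0,4],[0,0,6],[0,0,9],[0,0,12],[0,0,15],[0,0,18],[0,0,21],[0,0,23],[0,0,23]], dr=[[0,0,0],[0,0,0],[0,0,0],[0,0,0],[0,0,0],[0,0,0],[0,0,0],[0,0,0],[0,0,0],[0,0,0]])

```text
time: 14.13
position: [0.5902, 0.0031, 0.0988]
tool_rot: [2.171, 2.269, -0.0]
ft_force: [-0.8, 0.1, -3.4]
grip_width: 0.504
grip_force: 25.0
```

Call:
send_rows(xyz=[[0,0,2],[0,0,4],[0,0,6],[0,0,8],[0,0,10],[0,0,12],[0,0,14],[0,0,15],[0,0,15],[0,0,15]], dr=[[0,0,0],[0,0,0],[0,0,0],[0,0,0],[0,0,0],[0,0,0],[0,0,0],[0,0,0],[0,0,0],[0,0,0]])

```text
time: 14.97
position: [0.5906, 0.0031, 0.0844]
tool_rot: [2.171, 2.268, 0.001]
ft_force: [0.7, 0.5, -3.9]
grip_width: 0.508
grip_force: 25.0
```

Free so far. Next down to just below riding height (about 0.0768), then on towards 0.0688.

Call:
send_rows(xyz=[[0,0,2],[0,0,4],[0,0,5],[0,0,6],[0,0,7],[0,0,8],[0,0,9],[0,0,10],[0,0,10],[0,0,10]], dr=[[0,0,0],[0,0,0],[0,0,0],[0,0,0],[0,0,0],[0,0,0],[0,0,0],[0,0,0],[0,0,0],[0,0,0]])

```text
time: 15.8
position: [0.5908, 0.0039, 0.0743]
tool_rot: [2.17, 2.269, 0.002]
ft_force: [0.7, 1.8, -1.9]
grip_width: 0.508
grip_force: 25.0
```

Call:
send_rows(xyz=[[0,0,1],[0,0,2],[0,0,3],[0,0,4],[0,0,4],[0,0,4],[0,0,4],[0,0,4],[0,0,4],[0,0,4]], dr=[[0,0,0],[0,0,0],[0,0,0],[0,0,0],[0,0,0],[0,0,0],[0,0,0],[0,0,0],[0,0,0],[0,0,0]])

```text
time: 16.63
position: [0.5907, 0.0043, 0.0702]
tool_rot: [2.17, 2.27, 0.002]
ft_force: [0.4, 5.7, -1.8]
grip_width: 0.503
grip_force: 25.0
```

The key is in: z is below riding height, with a small side push toward +y. I'll ease 1 mm toward +y and finish lowering.

Call:
send_rows(xyz=[[0.5,0,0],[1,0,0],[1,0,0.5],[1,0,1],[1,0,1.5],[1,0,2],[1,0,2],[1,0,2],[1,0,2],[1,0,2]], dr=[[0,0,0],[0,0,0],[0,0,0],[0,0,0],[0,0,0],[0,0,0],[0,0,0],[0,0,0],[0,0,0],[0,0,0]])

```text
time: 17.47
position: [0.5906, 0.0043, 0.0688]
tool_rot: [2.171, 2.269, 0.001]
ft_force: [-1.6, 5.5, 4.1]
grip_width: 0.503
grip_force: 25.0
```

Call:
send_rows(xyz=[[1,0,0.5],[1,0,1],[1,0,1.5],[1,0,2],[1,0,2],[1,0,2],[1,0,2],[1,0,2],[1,0,2],[1,0,2]], dr=[[0,0,0],[0,0,0],[0,0,0],[0,0,0],[0,0,0],[0,0,0],[0,0,0],[0,0,0],[0,0,0],[0,0,0]])

```text
time: 18.3
position: [0.5906, 0.0043, 0.0688]
tool_rot: [2.171, 2.268, 0.001]
ft_force: [-5.6, 4.5, 15.2]
grip_width: 0.504
grip_force: 25.0
```

Firm contact at z 0.0688, exactly the predicted flush height, with 15 N down. Release and withdraw.

Call:
send_rows(xyz=[[0,0,-1],[0,0,-2],[0,0,-2],[0,0,-2],[0,0,-2],[0,0,-2],[0,0,-2],[0,0,-2],[0,0,-2],[0,0,-2]], dr=[[0,0,0],[0,0,0],[0,0,0],[0,0,0],[0,0,0],[0,0,0],[0,0,0],[0,0,0],[0,0,0],[0,0,0]], jaw=70)

```text
time: 19.13
position: [0.5905, 0.0051, 0.0684]
tool_rot: [2.171, 2.269, 0.001]
ft_force: [0.6, -0.9, -1.1]
grip_width: 0.802
grip_force: 0.0
```

Call:
send_rows(xyz=[[0,0,-10],[0,0,-30],[0,0,-60],[0,0,-90],[0,0,-120],[-30,-10,-140],[-65,-20,-145],[-100,-30,-150],[-140,-40,-150],[-180,-50,-150]], dr=[[0,0,0],[0,0,0],[0,0,0],[0,0,0],[0,0,0],[0,0,0],[0,0,0],[0,0,0],[0,0,0],[0,0,0]])

```text
time: 19.97
position: [0.5481, -0.1782, 0.2202]
tool_rot: [2.168, 2.269, 0.004]
ft_force: [1.4, -0.6, -0.0]
grip_width: 0.805
grip_force: 0.0
```

Run:
```python
from h import *
im=get_image("scene")[:,:,::-1]; t=get_image("top")[:,:,::-1]
o=np.hstack([cv2.resize(im[170:215,240:300],(400,300),interpolation=cv2.INTER_CUBIC),cv2.resize(t[155:200,264:324],(400,300),interpolation=cv2.INTER_CUBIC)])
o=np.vstack([o,cv2.resize(t[145:257,220:520],(800,299))])
cv2.imwrite("pics/f.png",o); s=get_state(); print(s["time"],s["position"],s["ft_force"])
for z in(.079,.087): print([proj("scene",[.59-22*.001,.0035+d,z])[0].round(1).tolist() for d in(.029,-.029)])
```

```text
20.0667 [ 0.54526944 -0.18647815  0.22033899] [ 0.18408932 -0.83417862 -0.49054198]
[[267.4, 191.5], [280.4, 187.9]]
[[267.3, 189.7], [280.3, 186.1]]
```

View pics/f.png

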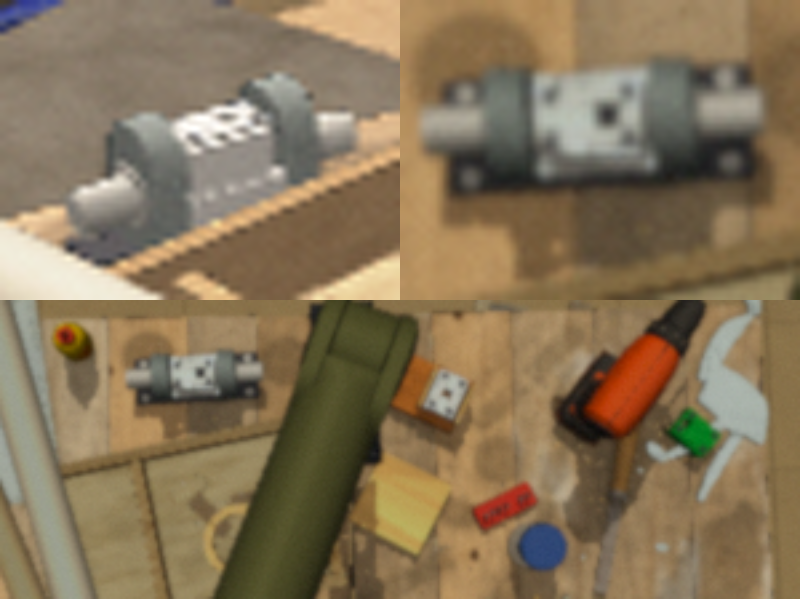

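The hub sits level between the blocks with its keyway (dark square at (605,113)) over the key. Its top edge is at the flush row, not the riding row, and the rest of the scene that shows past the arm looks undisturbed. Handing in.

```bash
python3 -c "
from bench import *
print(close_job())"
```

```text
the job is handed in; nothing more can be done
None
```

I set hub_b down on the board, took it again by its flat sides and seated it on the test shaft, with the key in its keyway and its underside flush on the bed, and handed the job in at about 20 s.

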